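# Set a microtome knife-angle spindle and lock it with its jam nut

## Task

On the microtome knife-holder base, turn the upright spindle by the flat tang on its top until the tang is in line with the raised index ribs on the base. Then, without shifting that setting, run the jam nut on the spindle down by its lever (clockwise, possibly more than half a turn) until it meets the spring washer on the fixed boss, and tighten it about a sixth of a turn past first contact: locked, but the washer not overloaded. Let go and leave everything else on the bench where it is.

Things in the scene. Friction and masses are not known exactly. Their poses are not given: they have to be found in the camera images.
- fixture: Knife-holder base of a microtome, fixed: white casting 235 x 190 x 35 mm. Origin on the bench under the spindle's upright axis, z up; the casting spans x -80..155, y -95..95 mm. A low grey knife block, top 57 mm above the bench, stands at its +x end from 106 mm on. Two raised ribs (34 x 4 mm) before and behind the boss lie along its x axis: the index for the tang.
- boss (a point): Centre of the top of the fixed round boss (24 mm diameter, z = 35 to 59 mm). On it lies a spring washer, 25 mm diameter, free top at z = 63 mm give or take 2.5 mm: it differs each time and is not measured, so the nut's first contact must be felt. The washer presses back with about 50 N per radian of nut turn; over 90 N it is overloaded, under 25 N the nut is not locked.
- tang (a point): Middle of the flat tang on top of the spindle, on its axis, z = 101 mm. The tang is 20 mm long (along this point's x), 10 mm thick (its y) and 22 mm high, z = 90 to 112 mm above the bench. The spindle turns in a fixed threaded sleeve, 20 mm in diameter, that carries the nut and stands on the boss.
- spindle (a joint): Angle of the spindle in the base, rad, positive counter-clockwise from above; 0 = tang in line with the ribs. Starts at 0.5 to 1.2; stops at -1.7 and 1.7. It stays where it is left; about 0.25 N m turns it. It does not rise or sink.
- nut: Jam nut with a locking lever, on the sleeve's thread. Hexagon 30 mm across flats, 14 mm high; origin: centre of its underside. A bar 10 mm wide runs along its +x at 3 to 11 mm above the origin, out to 80 mm. Right-hand fast thread, 16 mm lead: clockwise from above it sinks 2.55 mm per rad. Underside starts 67 to 70 mm above the bench. Stays where left. The lever is free to go all round.
- knob (a point): Middle of the black upright knob at the lever's end, 80 mm from the spindle's axis: 14 mm diameter, 27 mm high (3 to 30 mm above the nut's origin; this point 18 mm above). First contact comes after 0.6 to 3.8 rad of turning. Pushed square to the bar 56 mm from the axis the free nut takes about 5 N, half a radian past contact 7 to 8 N, about 9 N one radian past; beyond 11 N overload is near.
- spare_nut: Loose plain jam nut without lever, 30 mm across flats, 14 mm high, lying on the casting; origin centre of its underside. Leave it.
- cassette: White specimen cassette 40 x 28 x 8 mm lying on the casting; origin centre of its underside. Leave it.
- wrench: Steel wrench 170 mm long lying on the bench along its x. Leave it.
- slide_box: Blue slide box 85 x 100 x 32 mm on the bench; origin centre of its underside. Leave it.
- water: Water bottle, 66 mm in diameter, 200 mm high; origin centre of its underside. Leave it.
- bowl: Red plastic bowl, 120 mm in diameter, 55 mm high; origin centre of its underside. Leave it.
- jar: Amber glass jar, 60 mm in diameter, 80 mm high; origin centre of its underside. Leave it.

How it is judged:
On the way, in this order (a step that is already met when the one before it is completed fails the run):
1. the spindle's tang is in line with the index ribs (within 0.14 rad), the nut still free of the washer (value of joint spindle between -0.14 and 0.14 rad and contact force between nut and fixture below 3 N), for 0.3 s.
2. the nut is snug on the washer (at least 25 N), the spindle still in line (value of joint spindle between -0.14 and 0.14 rad and contact force between nut and fixture above 25 N), for 0.3 s.
At the end, for the whole second after the job is handed in: the tang is within 0.14 rad (8 degrees) of the index ribs, the jam nut presses on the washer with at least 25 N (never more than 90 N), the spindle at rest, all let go (all of step 2 and velocity of joint spindle between -0.05 and 0.05 rad/s); the robot touches nothing.
It fails at once if the washer is overloaded: the nut presses on it with more than 90 N (contact force between nut and fixture above 90 N).
It fails at once if a loose thing is moved more than 30 mm (distance of any of spare_nut, cassette, wrench, slide_box, water, bowl, jar from where it was at the start of the episode above 0.03 m).
It also fails if it takes over 70 s, if anything falls off the work surface, if the arm or the gripper's body presses on something with over 40 N, if the wrist force passes 120 N, or if a joint passes its speed limit or range.

## Robot

A 7-joint arm with a two-finger parallel gripper is mounted at the origin on the work surface. World frame = base frame: x ahead of the robot, y to its left, z up, the work surface at z = 0. Lengths are in m, angles in rad, forces in N, time in s.
With the tool pointing down it reaches from about 0.4 to 0.85 m from the base axis. Payload 4.5 kg.
Tool frame: the origin (TCP) lies at the very end of the fingers, on their centre line; the grasp point (between the pads) lies 19 mm behind it (r.pinch_z is the distance from the TCP to the grasp point, in m); z points along the fingers, y is the line along which they close (so a half turn about z gives the same grasp; the last joint's range is limited). The gripper opens to 88 mm and grips with 3 to 60 N. Pads are 18 mm wide; open, the fingers measure 123 mm over their backs; the gripper's body (75 mm by 187 mm) begins 45 mm behind the grasp point.
Start: joints at [1.169, 0.689, -0.195, 1.565, 0.157, 0.902, -0.215], TCP at [0.264, -0.567, 0.239] pointing down, gripper open.
Joint ranges: [-3.01, 3.01], [-0.46, 2.08], [-1.47, 1.51], [0.13, 2.56], [-1, 4.14], [0.04, 2.09], [-2.66, 2.66]. Speed limits (rad/s): [2.57, 2.57, 3.14, 3.14, 3.14, 3.14, 3.14].

## Interface

Orientations are given as a unit quaternion [x, y, z, w].
In Python, from plant import r, cams gives the robot as it stands.
- The arm moves only by the shell command python3 -m pendant 'ROWS' [FORCE]. ROWS is JSON, a list of rows, each a list of 3 entries, a list of its own where there are three numbers: the closure, from -1 (fully open) to 1 (shut), then the shift along the tool's x, y, z in mm, then the turn, a rotation vector about the tool's x, y, z in degrees. A call has 1 to 8 rows; each row shifts and turns the commanded pose from where the row before left it, along the tool's axes as they then stand; what a row does not reach is not made up. A row lasts 1/8 s, in which the tool goes at most 62.5 mm and 10.7 degrees, less where a joint would pass 70% of its speed; a pose out of reach is approached as far as the arm can. A call with a gripper value outside its range is refused whole. The fingers move at their own pace and stop on an object; FORCE is the grip in N (left out, the last holds). Time passes only in rows, so rows that do not move let the fingers close. It gives the time, the measured TCP pose, the force, the opening and the grip force at its end, in the units of the state.
- r.get_state(): the state, without advancing time (a new reading comes with each control period).
- cams.snapshot(name): name is "side" or "top"; returns a dict with "img" (400x640x3 uint8, red, green, blue), "camera_matrix" (3x3 intrinsics, pixels), "camera_from_world" (4x4, takes a point from world to camera coordinates). Camera axes: x right, y up, looking along -z (the intrinsics and any distortion apply to the point x, -y, -z); pixel columns grow to the right and rows downward; lengths in m; the calibration is good to about 2 mm. A picture is of the moment at which its call begins. There is no depth.
- r.finish_job(): hands the job in; it is judged then, once.
The state is a dict: "clock": time; "q": joint angles; "qd": joint speeds; "joint_torque": joint torques, N m; "tool_pos": TCP position; "eef_rot": TCP orientation; "contact_force": force on the tool from outside, world axes, zero at the start; "moment": the same for the moment, N m; "opening": opening from 0.0 (shut) to 1.0 (fully open); "finger_force": force on a finger pad.
Only numpy, scipy, OpenCV 4.12 (cv2) and the standard library are available. Lean on these libraries where they do the work, as an engineer would, in place of code of your own. Each camera call takes 0.05 s, during which the arm holds its last target. There are 200 camera calls.

## Working session

There is one attempt and no reset: what is moved stays moved. The work goes in short steps, Python scripts to look and compute and a shell command to move; the robot and the scene stay as the last step left them, time stands still between calls to the robot, and variables do not carry over. Pictures are saved under pics/ and viewed, at most 10 in all, crops included, and the job is handed in when it is done.

```bash
ls; mkdir -p pics; python3 - <<'E'
from plant import r,cams
import cv2
print(r.get_state())
for n in("top","side"):
    s=cams.snapshot(n); cv2.imwrite(f"pics/{n}0.png",s["img"][:,:,::-1]); print(s["camera_matrix"],s["camera_from_world"],[k for k in s])
E
```

```text
pics
{'clock': 0.0, 'q': array([ 1.16876792,  0.68996858, -0.19448817,  1.56636759,  0.15730529,
        0.90249397, -0.21515502]), 'qd': array([-1.10487824e-03, -4.49723533e-05,  1.45350042e-04, -7.87025347e-05,
       -1.03562180e-03,  2.81115359e-04, -1.80671937e-04]), 'joint_torque': array([-4.98976551e-04, -5.27569592e+01, -1.26696791e+00, -1.53433764e+01,
       -5.25974901e-02,  6.54484276e-03,  1.62875699e-04]), 'tool_pos': array([ 0.26351941, -0.56601984,  0.23791272]), 'eef_rot': array([ 9.76348402e-01,  2.16201167e-01, -2.75424749e-04, -8.81450770e-04]), 'contact_force': array([0.07487407, 0.53460469, 0.05716651]), 'moment': array([ 0.0139367 ,  0.00834936, -0.01335995]), 'finger_force': 0.0, 'opening': 0.9976965500696624}
[[374.96108353   0.         318.85760519]
 [  0.         374.96108353 197.845168  ]
 [  0.           0.           1.        ]] [[ 0.02377872 -0.99923195 -0.03114606  0.01374079]
 [ 0.99892003  0.02250427  0.04064884 -0.51136995]
 [-0.0399167  -0.03207901  0.99868794 -0.99953197]
 [ 0.          0.          0.          1.        ]] ['img', 'camera_matrix', 'camera_from_world']
[[415.01581264   0.         320.91244275]
 [  0.         415.01581264 201.54636145]
 [  0.           0.           1.        ]] [[-0.99158704 -0.12791094  0.01984766  0.53696925]
 [ 0.09258095 -0.59366689  0.7993675  -0.11469392]
 [-0.09046495  0.79447997  0.60051451 -1.25565621]
 [ 0.          0.          0.          1.        ]] ['img', 'camera_matrix', 'camera_from_world']
```

View pics/top0.png

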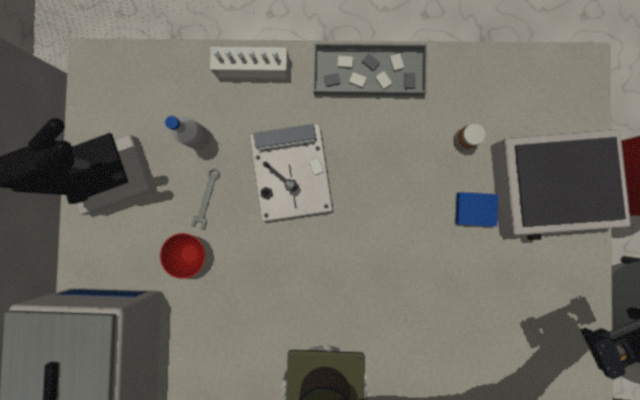

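View pics/side0.png

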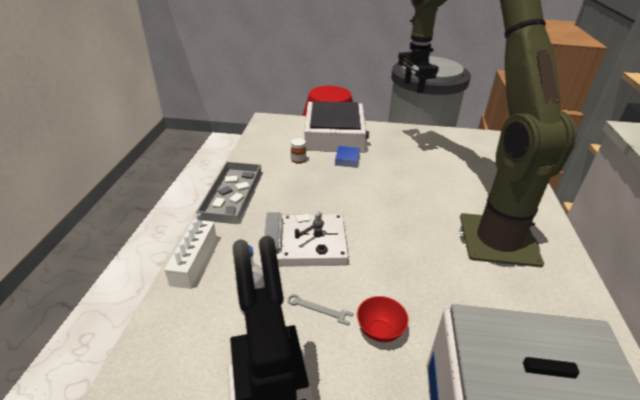

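The top view shows the casting centred near (290,172), spindle about (291,187), lever knob about (267,166), cassette (316,166) and spare nut (265,193). In the side view the casting is near (310,240). I'll zoom in on both.

```bash
cat > h.py <<'E'
import numpy as np, cv2
from plant import r,cams
def ray(s,u,v):
    K=s["camera_matrix"];T=s["camera_from_world"];d=np.linalg.inv(K)@[u,v,1];d=d*[1,-1,-1]
    R=T[:3,:3];return -R.T@T[:3,3],R.T@d
def plane(s,u,v,z):
    o,d=ray(s,u,v);return o+d*(z-o[2])/d[2]
def pix(s,p):
    T=s["camera_from_world"];c=T[:3,:3]@np.array(p)+T[:3,3];q=s["camera_matrix"]@(c*[1,-1,-1]);return q[:2]/q[2]
def crop(s,x0,y0,x1,y1,k):
    c=cv2.resize(s["img"][y0:y1,x0:x1,::-1],None,fx=k,fy=k,interpolation=cv2.INTER_CUBIC)
    for x in range(x0,x1,10): cv2.putText(c,str(x),((x-x0)*k,8),0,.3,(0,0,255)); cv2.line(c,((x-x0)*k+k//2,10),((x-x0)*k+k//2,14),(0,0,255))
    for y in range(y0,y1,10): cv2.putText(c,str(y),(0,(y-y0)*k+k//2+3),0,.3,(0,0,255))
    return c
E
python3 - <<'E'
from h import *
s=cams.snapshot("top");t=cams.snapshot("side")
cv2.imwrite("pics/z1.png",np.hstack([crop(s,245,120,340,225,5),np.vstack([crop(t,262,205,355,272,3),np.zeros((525-201,279,3),np.uint8)])]))
m=(s["img"][120:225,245:340].min(2)>150).astype(np.uint8)
c=max(cv2.findContours(m,0,2)[0],key=cv2.contourArea);print(cv2.minAreaRect(c))
print(s["img"][200,255:335:8],s["img"][170,200:245:10])
E
```

```text
((45.06775665283203, 51.88352966308594), (85.39846801757812, 68.68916320800781), 81.52884674072266)
[[140 135 123]
 [173 165 158]
 [177 171 160]
 [174 169 159]
 [172 167 159]
 [129 125 118]
 [169 163 154]
 [168 162 152]
 [168 161 152]
 [170 164 156]] [[134 131 118]
 [ 99  99  91]
 [133 129 116]
 [134 131 119]
 [136 132 118]]
```

View pics/z1.png

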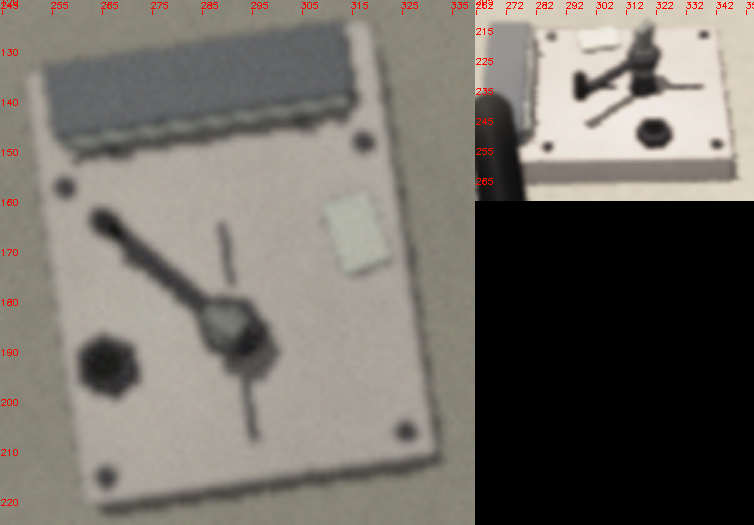

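The crop shows ribs at (289.4,165)–(291.4,176.6) and (294.6,196)–(296,208), light tang top near (290,183.6), knob (265.6,164.4), casting corners near (265,222), (333,212), (319,124), (251,135).

```bash
python3 - <<'E'
from h import *
s=cams.snapshot("top");t=cams.snapshot("side")
P=lambda u,v,z:plane(s,u,v,z)[:3].round(4)
for n,u,v,z in [("ribf",289.4,165,.037),("ribf2",291.4,176.6,.037),("ribr",294.6,196,.037),("ribr2",296,208,.037),("tang",290,183.6,.112),("knob",265.6,164.4,.098),("c_rl",265,222,.035),("c_rr",332,212,.035),("c_fr",319,124,.035),("c_fl",251,135,.035)]: print(n,P(u,v,z))
# tang top segmentation in top
i=s["img"][175:200,280:305]; 
print(i[3:20,2:18].mean(2).astype(int))
# side: tang rough
j=t["img"][205:240,308:326].mean(2).astype(int);print(j)
E
```

```text
ribf [0.5948 0.1046 0.037 ]
ribf2 [0.5643 0.0984 0.037 ]
ribr [0.5133 0.0886 0.037 ]
ribr2 [0.4818 0.0841 0.037 ]
tang [0.54   0.0934 0.112 ]
knob [0.5875 0.1569 0.098 ]
c_rl [0.4431 0.1652 0.035 ]
c_rr [ 0.4736 -0.0106  0.035 ]
c_fr [0.7058 0.0291 0.035 ]
c_fl [0.6733 0.2095 0.035 ]
[[ 61  66  86 111 135 150 147 142 142 147 151 152 159 162 163 165]
 [ 63  62  65  80  98 111 106 107 108 114 120 125 132 146 159 164]
 [ 78  65  62  66  73  88  86  81  77  86  87  84  94 121 148 159]
 [116  85  65  72  90  98  98  90  93  95  86  73  70  96 135 157]
 [147 117  84  85 104 116 114 106 106 108 100  87  69  77 113 142]
 [160 140 102  94 107 117 120 120 117 115 105  98  80  67  87 122]
 [165 152 119  93  95 109 115 118 121 119 110  99  74  61  63  89]
 [171 161 129  91  85  93 105 112 120 118 106  85  63  51  54  62]
 [169 163 139 100  83  93  96  99 105 109  93  67  50  44  47  51]
 [168 166 151 113  84  83  88  87  88  85  69  53  37  40  40  46]
 [171 169 161 128  92  75  76  80  75  63  54  39  33  30  39  58]
 [169 170 162 141 110  78  70  73  66  60  44  29  30  36  47  64]
 [168 169 1
[... 2250 characters left out ...]
 57  73 116 142 158 190]
 [133 181 206 218 216 178 106  52  41  42  43  42  40  52  83 102 113 143]
 [177 210 223 224 213 166  92  43  33  32  32  32  33  45  75  96 103 113]
 [149 197 221 222 200 141  70  36  32  32  32  31  30  37  62  88 102 106]
 [148 195 222 222 195 133  63  34  32  32  31  31  30  35  57  86 108 127]
 [212 220 227 226 212 157  78  37  32  33  34  33  36  48  72 102 141 183]
 [229 228 228 222 207 160  92  55  49  52  59  71  97 120 135 155 190 217]
 [229 228 219 189 157 128 109 115 123 128 136 156 189 208 213 216 222 226]
 [223 213 184 142 118 118 145 186 207 213 214 218 225 229 229 229 229 229]
 [187 157 134 121 134 157 194 221 229 230 230 230 231 230 230 230 230 231]]
```

```bash
cat >> h.py <<'E'
from scipy.spatial.transform import Rotation as Ro
C=np.array([.539,.0935]); FY=.18   # spindle axis, fixture yaw
def go(p,yaw=None):
    s=r.get_state();R=Ro.from_quat(s["eef_rot"]).as_matrix();y=np.arctan2(R[1,0],R[0,0])
    d=R.T@(np.array(p)-s["tool_pos"])*1e3
    print("t",round(s["clock"],2),"pos",s["tool_pos"].round(4),"yaw",round(y,3),"tilt",R[:,2].round(3),"q7",s["q"][6].round(2),"open",round(s["opening"],3),"F",s["contact_force"].round(1),"| shift",d.round(1),"turnz deg",None if yaw is None else round(-np.degrees(yaw-y),1))
E
python3 - <<'E'
from h import *
go([.539,.0935,.2],.83)
s=cams.snapshot("top")
g=cv2.resize(s["img"][178:188,282:296].mean(2),None,fx=8,fy=8,interpolation=cv2.INTER_CUBIC)
for th in(95,100,105,110):
    n,l,st,ce=cv2.connectedComponentsWithStats((g>th).astype(np.uint8))
    k=l[8*5,8*7] or 0; c=np.argwhere(l==l[45,65])[:,::-1]; print(th,l[45,65],cv2.minAreaRect(c.astype(np.float32)),c.mean(0)/8+[282,178])
E
```

```text
t 0.3 pos [ 0.2638 -0.5664  0.2385] yaw 0.436 tilt [-0.  0. -1.] q7 -0.22 open 1.002 F [ 0.3 -0.5  0.4] | shift [ 528.1 -482.    38.7] turnz deg -22.6
95 3 ((61.15486526489258, 49.17698669433594), (63.392608642578125, 44.634246826171875), 3.8140745162963867) [289.83843851 183.93614694]
100 3 ((60.969520568847656, 49.274391174316406), (59.633033752441406, 39.865787506103516), 6.34019136428833) [289.83192245 183.9788367 ]
105 3 ((60.488731384277344, 49.460880279541016), (55.901405334472656, 34.4512939453125), 10.491477012634277) [289.78510101 184.04537037]
110 3 ((59.539024353027344, 49.651222229003906), (50.49651336669922, 29.264232635498047), 12.094757080078125) [289.71566901 184.08043574]
```

```bash
python3 - <<'E'
from h import *
def pca(n,x0,y0,x1,y1,sd,th):
    s=cams.snapshot(n);k=8
    g=cv2.resize(s["img"][y0:y1,x0:x1].mean(2),None,fx=k,fy=k,interpolation=cv2.INTER_CUBIC)
    for t in th:
        l=cv2.connectedComponents(((g>t[0])&(g<t[1])).astype(np.uint8))[1]
        c=np.argwhere(l==l[int((sd[1]-y0+.5)*k),int((sd[0]-x0+.5)*k)])
        w=np.array([plane(s,(b+.5)/k-.5+x0,(a+.5)/k-.5+y0,.112)[:2] for a,b in c[::5]])
        e,v=np.linalg.eigh(np.cov(w.T));print(n,t,len(c),w.mean(0).round(4),(np.sqrt(12*e)*1e3).round(1),"ang",(np.arctan2(v[1,1],v[0,1])%np.pi).round(3))
pca("top",282,179,296,188,(290,183),[(95,255),(102,255),(108,255)])
s=cams.snapshot("side");cv2.imwrite("pics/z2.png",np.hstack([crop(s,300,205,335,240,11),crop(cams.snapshot("top"),275,170,310,205,11)]))
E
```

```text
top (95, 255) 2187 [0.5402 0.095 ] [11.8 17. ] ang 1.264
top (102, 255) 1688 [0.5401 0.095 ] [ 9.7 16.1] ang 1.222
top (108, 255) 1252 [0.5399 0.095 ] [ 8.1 14.6] ang 1.175
```

```bash
python3 -m pendant '[[0.3,[40,-36,0],[0,0,0]],[0.3,[42,-39,0],[0,0,0]],[0.3,[42,-39,0],[0,0,0]],[0.3,[42,-39,0],[0,0,0]],[0.3,[42,-39,0],[0,0,0]],[0.3,[42,-39,0],[0,0,0]],[0.3,[42,-39,0],[0,0,0]],[0.3,[42,-39,0],[0,0,0]]]' 20
```

```text
clock: 1.5
tool_pos: [0.437, -0.1438, 0.239]
eef_rot: [0.976, 0.216, 0.0, 0.0]
contact_force: [0.9, -0.3, 0.2]
opening: 0.35
finger_force: 0.0
```

View pics/z2.png

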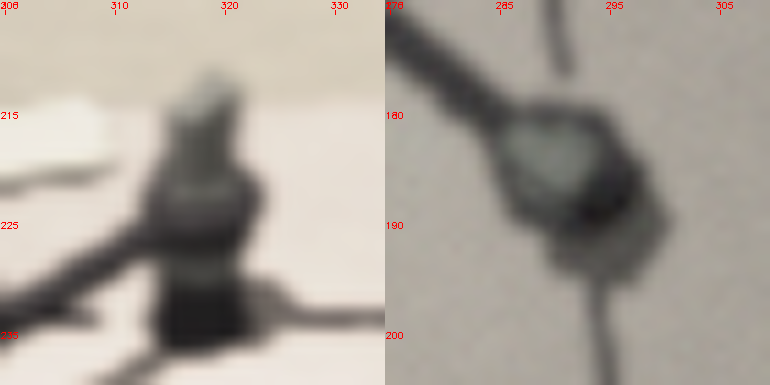

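The tang's top in side view spans 315–321 px (about 16.5 mm along x), and the top-view PCA gives a world angle of about 1.2 rad. So the spindle is at about 1.02.

```bash
python3 -m pendant '[[0.3,[42,-39,0],[0,0,0]],[0.3,[42,-39,0],[0,0,0]],[0.3,[42,-39,0],[0,0,0]],[0.3,[42,-39,0],[0,0,0]],[0.3,[26,-17,0],[0,0,0]],[0.3,[0,0,20],[0,0,-9]],[0.3,[0,0,20],[0,0,-9]],[0.3,[0,0,10],[0,0,-9]]]'; python3 -m pendant '[[0.3,[0,0,0],[0,0,-8]],[0.3,[0,0,0],[0,0,-9]],[0.3,[0,0,0],[0,0,0]],[0.3,[0,0,0],[0,0,0]]]'; python3 -c "
from h import *
go([.5395,.0942,.089],1.2)"
```

```text
clock: 2.5
tool_pos: [0.5386, 0.0933, 0.1878]
eef_rot: [0.898, 0.441, -0.001, -0.0]
contact_force: [0.3, -1.0, -0.5]
opening: 0.349
finger_force: 0.0
clock: 3.0
tool_pos: [0.5391, 0.0932, 0.1888]
eef_rot: [0.825, 0.565, 0.0, 0.0]
contact_force: [0.3, -0.1, -0.2]
opening: 0.346
finger_force: 0.0
t 3.0 pos [0.5391 0.0932 0.1888] yaw 1.201 tilt [ 0. -0. -1.] q7 -0.94 open 0.346 F [ 0.3 -0.1 -0.2] | shift [ 1.1 -0.  99.8] turnz deg 0.1
```

```bash
python3 -m pendant '[[0.3,[0,0,25],[0,0,0]],[0.3,[0,0,25],[0,0,0]],[0.3,[0,0,25],[0,0,0]],[0.3,[0,0,13],[0,0,0]],[0.3,[0,0,8],[0,0,0]],[0.3,[0,0,4],[0,0,0]],[0.3,[0,0,0],[0,0,0]]]' && python3 -m pendant '[[1,[0,0,0],[0,0,0]],[1,[0,0,0],[0,0,0]],[1,[0,0,0],[0,0,0]],[1,[0,0,0],[0,0,0]]]' 20;  python3 -c "
from h import *
go([.5395,.0942,.089],.18)"
```

```text
clock: 3.88
tool_pos: [0.5393, 0.0933, 0.089]
eef_rot: [0.824, 0.566, 0.0, 0.0]
contact_force: [0.8, -0.0, 0.3]
opening: 0.355
finger_force: 0.0
clock: 4.38
tool_pos: [0.5375, 0.094, 0.089]
eef_rot: [0.824, 0.566, -0.001, -0.001]
contact_force: [-5.0, 1.8, 4.8]
opening: 0.132
finger_force: 19.8
t 4.38 pos [0.5375 0.094  0.089 ] yaw 1.204 tilt [-0.002  0.    -1.   ] q7 -1.02 open 0.132 F [-5.   1.8  4.8] | shift [ 0.9  1.8 -0. ] turnz deg 58.7
```

```bash
python3 -m pendant '[[1,[0,-1.5,0],[0,0,0]],[1,[0,0,0],[0,0,0]],[1,[0,0,0],[0,0,0]]]' 50;  python3 -c "
from h import *
go([.5375,.094,.089],.18)"
```

```text
clock: 4.75
tool_pos: [0.5376, 0.0937, 0.089]
eef_rot: [0.824, 0.566, -0.0, 0.0]
contact_force: [-2.8, 0.8, 6.2]
opening: 0.113
finger_force: 48.6
t 4.75 pos [0.5376 0.0937 0.089 ] yaw 1.203 tilt [ 0. -0. -1.] q7 -1.02 open 0.113 F [-2.8  0.8  6.2] | shift [ 0.3 -0.2  0. ] turnz deg 58.6
```

```bash
python3 -m pendant '[[1,[0,0,0],[0,0,8]],[1,[0,0,0],[0,0,8]],[1,[0,0,0],[0,0,8]],[1,[0,0,0],[0,0,8]],[1,[0,0,0],[0,0,0]]]';  python3 -c "
from h import *
go([.5375,.094,.089],.18);print(r.get_state()['moment'])"
```

```text
clock: 5.38
tool_pos: [0.5353, 0.0946, 0.0891]
eef_rot: [0.948, 0.318, -0.002, -0.0]
contact_force: [-7.7, 1.7, 9.7]
opening: 0.106
finger_force: 49.7
t 5.38 pos [0.5353 0.0946 0.0891] yaw 0.647 tilt [-0.004 -0.    -1.   ] q7 -1.37 open 0.106 F [-7.7  1.7  9.7] | shift [1.4 1.8 0.1] turnz deg 26.7
[0.41508696 1.5134866  0.03716005]
```

```bash
python3 -m pendant '[[1,[-1.5,-1.5,0],[0,0,0]],[1,[0,0,0],[0,0,8]],[1,[0,0,0],[0,0,8]],[1,[0,0,0],[0,0,8]],[1,[0,0,0],[0,0,2.7]],[1,[0,0,0],[0,0,0]],[1,[0,0,0],[0,0,0]]]';  python3 -c "
from h import *
go([.5375,.094,.089],.18);print(r.get_state()['moment'])"
```

```text
clock: 6.25
tool_pos: [0.5344, 0.0967, 0.0891]
eef_rot: [0.996, 0.092, -0.001, -0.001]
contact_force: [-5.3, 5.3, 7.0]
opening: 0.106
finger_force: 49.9
t 6.25 pos [0.5344 0.0967 0.0891] yaw 0.183 tilt [-0.002  0.002 -1.   ] q7 -1.65 open 0.106 F [-5.3  5.3  7. ] | shift [2.5 3.2 0.1] turnz deg 0.2
[1.05482783 1.06118106 0.1784673 ]
```

```bash
sed -i 's/^C=.*/C=np.array([.5388,.0975]); FY=.18/' h.py; python3 -m pendant '[[0.3,[0,0,0],[0,0,0]],[0.3,[0,0,0],[0,0,0]],[0.3,[0,0,-15],[0,0,0]],[0.3,[0,0,-30],[0,0,0]],[0.3,[0,0,-30],[0,0,0]],[0.3,[-40,0,-30],[0,0,0]],[0.3,[-60,0,0],[0,0,0]],[0.3,[-60,0,0],[0,0,0]]]' 20;  python3 - <<'E'
from h import *
s=cams.snapshot("top");t=cams.snapshot("side")
cv2.imwrite("pics/z3.png",np.hstack([crop(s,250,145,310,210,6),crop(t,295,205,335,245,9)[:390]]))
go([.3,.1,.2],.18)
E
```

```text
clock: 7.25
tool_pos: [0.3773, 0.0651, 0.1949]
eef_rot: [0.996, 0.089, 0.002, -0.0]
contact_force: [-0.2, -0.5, -0.7]
opening: 0.352
finger_force: 0.0Traceback (most recent call last):
  File "<stdin>", line 3, in <module>
    return _nx.concatenate(arrs, 1, dtype=dtype, casting=casting)
           ~~~~~~~~~~~~~~~^^^^^^^^^^^^^^^^^^^^^^^^^^^^^^^^^^^^^^^
ValueError: all the input array dimensions except for the concatenation axis must match exactly, but along dimension 0, the array at index 0 has size 390 and the array at index 1 has size 360
```

```bash
python3 - <<'E'
from h import *
s=cams.snapshot("top");t=cams.snapshot("side")
cv2.imwrite("pics/z3.png",np.hstack([crop(s,250,145,310,210,6),crop(t,295,200,335,239,10)]))
g=cv2.resize(s["img"][176:192,280:299].mean(2),None,fx=8,fy=8,interpolation=cv2.INTER_CUBIC)
for th in(95,102,108):
    l=cv2.connectedComponents((g>th).astype(np.uint8))[1]
    c=np.argwhere(l==l[int(7.5*8),int(10*8)]);w=np.array([plane(s,(b+.5)/8-.5+280,(a+.5)/8-.5+176,.112)[:2] for a,b in c[::5]])
    e,v=np.linalg.eigh(np.cov(w.T));print(len(c),w.mean(0).round(4),(np.sqrt(12*e)*1e3).round(1),np.arctan2(v[1,1],v[0,1])%np.pi)
go([.3,.1,.2],.18)
E
```

```text
7194 [0.5488 0.0908] [27.6 35.8] 1.6502682407474605
6655 [0.5494 0.0905] [26.8 35.6] 1.6512788751896907
6203 [0.5499 0.0903] [26.1 35.7] 1.634207997525214
t 7.45 pos [0.3777 0.0651 0.1946] yaw 0.179 tilt [ 0.001 -0.    -1.   ] q7 -1.68 open 0.348 F [0.3 0.7 0.8] | shift [-70.2 -48.1  -5.5] turnz deg -0.1
```

View pics/z3.png

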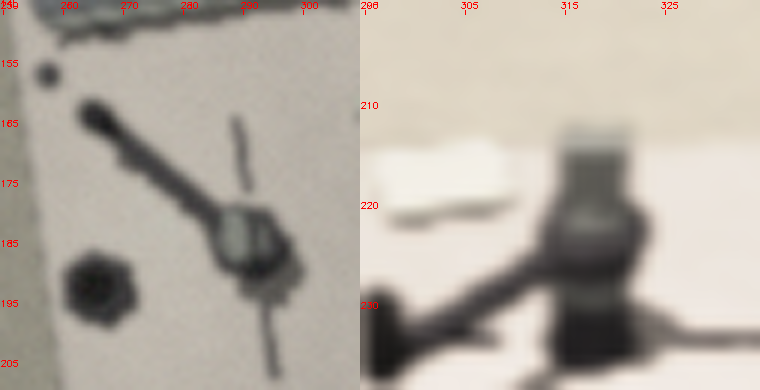

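The tang is now parallel to the ribs: the bright strip runs (286.5,179)–(288,188) and the ribs are at about x=289–295. The lever hasn't moved, with its knob at (264.5,163.5). Next I'll turn the closed hand for the push.

```bash
for k in 1; do python3 -m pendant '[[1,[0,0,0],[0,0,-10]],[1,[0,0,0],[0,0,-10]],[1,[0,0,0],[0,0,-10]],[1,[0,0,0],[0,0,-10]],[1,[0,0,0],[0,0,-10]],[1,[0,0,0],[0,0,-10]],[1,[0,0,0],[0,0,-10]],[1,[0,0,0],[0,0,-10]]]' 30; python3 -m pendant '[[1,[0,0,0],[0,0,-10]],[1,[0,0,0],[0,0,-10]],[1,[0,0,0],[0,0,-10]],[1,[0,0,0],[0,0,-10]],[1,[0,0,0],[0,0,-10]],[1,[0,0,0],[0,0,-10]],[1,[0,0,0],[0,0,-10]],[1,[0,0,0],[0,0,-10]]]'; python3 -c "
from h import *
go([.5457,.1642,.195],.885+np.pi);print(r.get_state()['q'].round(2))"; done
```

```text
clock: 8.45
tool_pos: [0.3809, 0.066, 0.1942]
eef_rot: [0.704, 0.71, 0.002, 0.001]
contact_force: [-0.4, -0.3, -0.5]
opening: 0.007
finger_force: 0.0
clock: 9.45
tool_pos: [0.3808, 0.066, 0.1942]
eef_rot: [0.083, 0.997, 0.001, 0.002]
contact_force: [0.3, -0.9, -0.0]
opening: 0.005
finger_force: 0.0
t 9.45 pos [0.3808 0.066  0.1942] yaw 2.975 tilt [ 0.003  0.001 -1.   ] q7 0.21 open 0.005 F [ 0.3 -0.9 -0. ] | shift [-146.3  124.3   -0.2] turnz deg -60.3
[ 0.23  0.58 -0.81  2.28  0.8   0.59  0.21]
```

```bash
python3 -m pendant '[[1,[-36,31,0],[0,0,0]],[1,[-36,31,0],[0,0,0]],[1,[-36,31,0],[0,0,0]],[1,[-36,31,0],[0,0,0]],[1,[0,0,0],[0,0,-10]],[1,[0,0,0],[0,0,-10]],[1,[0,0,0],[0,0,-10]],[1,[0,0,0],[0,0,-10]]]'; python3 -m pendant '[[1,[0,0,0],[0,0,-10]],[1,[0,0,0],[0,0,-10]],[1,[0,0,0],[0,0,0]],[1,[0,0,0],[0,0,0]]]'; python3 -c "
from h import *
go([.5457,.1642,.06],.885+np.pi);print(r.get_state()['q'].round(2))"
```

```text
clock: 10.45
tool_pos: [0.5432, 0.1632, 0.1941]
eef_rot: [-0.262, 0.965, -0.0, 0.001]
contact_force: [-0.7, -0.6, 0.1]
opening: 0.001
finger_force: 0.0
clock: 10.95
tool_pos: [0.5419, 0.1633, 0.1938]
eef_rot: [-0.423, 0.906, -0.0, 0.0]
contact_force: [1.3, 0.1, -0.8]
opening: 0.008
finger_force: 0.0
t 10.95 pos [0.5419 0.1633 0.1938] yaw -2.269 tilt [ 0.001  0.    -1.   ] q7 1.24 open 0.008 F [ 1.3  0.1 -0.8] | shift [ -3.   -2.3 133.8] turnz deg -360.7
[ 0.19  0.88 -1.07  1.77  0.88  1.06  1.24]
```

```bash
python3 -m pendant '[[1,[-3,0,34],[0,0,0]],[1,[0,0,35],[0,0,0]],[1,[0,0,30],[0,0,0]],[1,[0,0,20],[0,0,0]],[1,[0,0,15],[0,0,0]],[1,[0,0,0],[0,0,0]],[1,[0,0,0],[0,0,0]]]'; cat >> h.py <<'E'
def lev():
    # tool in lever terms: radius, tangential offset, angle of radial line, force square to bar, torque on axis
    f=[]
    for _ in range(1): s=r.get_state()
    R=Ro.from_quat(s["eef_rot"]).as_matrix();y=np.arctan2(R[1,0],R[0,0]);d=R.T[:2,:2]@(C-s["tool_pos"][:2])*1e3
    F=R.T@s["contact_force"]
    print("t",round(s["clock"],2),"yaw",round(y%(2*np.pi),3),"axis in tool mm",d.round(1),"z",s["tool_pos"][2].round(4),"Ftool",F.round(2),"q7",s["q"][6].round(2))
E
python3 -c "
from h import *
lev()"
```

```text
clock: 11.82
tool_pos: [0.5435, 0.1662, 0.0606]
eef_rot: [-0.425, 0.905, 0.0, 0.001]
contact_force: [0.1, -0.1, -0.5]
opening: 0.002
finger_force: 0.0
t 11.82 yaw 4.019 axis in tool mm [ 55.8 -40.4] z 0.0606 Ftool [ 0.01 -0.17  0.51] q7 1.07
```

```bash
python3 -m pendant '[[1,[0,-4,0],[0,0,0]],[1,[0,-4,0],[0,0,0]],[1,[0,-4,0],[0,0,0]],[1,[0,0,0],[0,0,0]]]';python3 -c "
from h import *
lev()";  python3 -m pendant '[[1,[0,-2,0],[0,0,0]],[1,[0,-2,0],[0,0,0]],[1,[0,-2,0],[0,0,0]],[1,[0,0,0],[0,0,0]]]';python3 -c "
from h import *
lev()"
```

```text
clock: 12.32
tool_pos: [0.5525, 0.1576, 0.0597]
eef_rot: [-0.424, 0.906, -0.0, 0.0]
contact_force: [0.1, 1.0, 0.5]
opening: 0.004
finger_force: 0.0
t 12.32 yaw 4.018 axis in tool mm [ 54.9 -27.9] z 0.0597 Ftool [-0.83  0.51 -0.51] q7 1.1
clock: 12.82
tool_pos: [0.5569, 0.1541, 0.0597]
eef_rot: [-0.425, 0.905, -0.0, -0.0]
contact_force: [1.0, 0.2, -0.4]
opening: 0.005
finger_force: 0.0
t 12.82 yaw 4.019 axis in tool mm [ 55.1 -22.3] z 0.0597 Ftool [-0.79 -0.63  0.41] q7 1.12
```

```bash
python3 -m pendant '[[1,[-2.6,-8,0],[0,0,8]],[1,[-2.6,-8,0],[0,0,8]],[1,[-2.6,-8,0],[0,0,8]],[1,[-2.6,-8,0],[0,0,8]]]';python3 -c "
from h import *
lev()";  python3 -m pendant '[[1,[0,0,0],[0,0,0]]]';python3 -c "
from h import *
lev()"
```

```text
clock: 13.32
tool_pos: [0.5815, 0.1406, 0.0594]
eef_rot: [-0.159, 0.987, 0.004, -0.001]
contact_force: [-4.0, 7.6, -4.5]
opening: 0.005
finger_force: 4.3
t 13.32 yaw 3.46 axis in tool mm [ 54.1 -27.6] z 0.0594 Ftool [1.37 8.38 4.53] q7 0.7
clock: 13.45
tool_pos: [0.5831, 0.1379, 0.0594]
eef_rot: [-0.159, 0.987, 0.002, -0.001]
contact_force: [-3.1, 5.5, -1.8]
opening: 0.005
finger_force: 2.4
t 13.45 yaw 3.462 axis in tool mm [ 54.8 -24.4] z 0.0594 Ftool [1.2  6.15 1.81] q7 0.7
```

```bash
cat > lev.py <<'E'
from h import *
lev()
E
python3 -m pendant '[[1,[-1.5,-3.9,0],[0,0,4]],[1,[-1.5,-3.9,0],[0,0,4]]]' >/dev/null; python3 lev.py
python3 -m pendant '[[1,[-1.5,-3.9,0],[0,0,4]]]' >/dev/null; python3 lev.py
python3 -m pendant '[[1,[-1.5,-3.9,0],[0,0,4]]]' >/dev/null; python3 lev.py
python3 -m pendant '[[1,[-1.5,-3.9,0],[0,0,4]]]' >/dev/null; python3 lev.py
python3 -m pendant '[[1,[-1.5,-3.9,0],[0,0,4]]]' >/dev/null; python3 lev.py
python3 -m pendant '[[1,[-1.5,-3.9,0],[0,0,4]]]' >/dev/null; python3 lev.py
```

```text
t 13.7 yaw 3.324 axis in tool mm [ 54.3 -26.9] z 0.0596 Ftool [1.88 8.36 5.31] q7 0.6
t 13.82 yaw 3.254 axis in tool mm [ 54.4 -26.7] z 0.0596 Ftool [1.92 7.76 4.99] q7 0.55
t 13.95 yaw 3.184 axis in tool mm [ 54.4 -26.7] z 0.0596 Ftool [2.15 8.89 5.73] q7 0.49
t 14.07 yaw 3.114 axis in tool mm [ 54.4 -26.8] z 0.0597 Ftool [2.62 9.05 4.4 ] q7 0.44
t 14.2 yaw 3.044 axis in tool mm [ 54.4 -26.9] z 0.0597 Ftool [1.77 8.41 4.52] q7 0.39
t 14.32 yaw 2.974 axis in tool mm [ 54.4 -27. ] z 0.0598 Ftool [1.61 8.34 4.93] q7 0.33
```

```bash

python3 -m pendant '[[1,[-0.7,-1.9,0],[0,0,2]],[1,[-0.7,-1.9,0],[0,0,2]],[1,[-0.7,-1.9,0],[0,0,2]],[1,[-0.7,-1.9,0],[0,0,2]]]' >/dev/null; python3 lev.py
python3 -m pendant '[[1,[-0.7,-1.9,0],[0,0,2]],[1,[-0.7,-1.9,0],[0,0,2]]]' >/dev/null; python3 lev.py
python3 -m pendant '[[1,[-0.7,-1.9,0],[0,0,2]],[1,[-0.7,-1.9,0],[0,0,2]]]' >/dev/null; python3 lev.py
python3 -m pendant '[[1,[-0.7,-1.9,0],[0,0,2]],[1,[-0.7,-1.9,0],[0,0,2]]]' >/dev/null; python3 lev.py
python3 -m pendant '[[1,[-0.7,-1.9,0],[0,0,2]],[1,[-0.7,-1.9,0],[0,0,2]]]' >/dev/null; python3 lev.py
python3 -m pendant '[[1,[-0.7,-1.9,0],[0,0,2]],[1,[-0.7,-1.9,0],[0,0,2]]]' >/dev/null; python3 lev.py
python3 -m pendant '[[1,[-0.7,-1.9,0],[0,0,2]],[1,[-0.7,-1.9,0],[0,0,2]]]' >/dev/null; python3 lev.py
```

```text
t 14.82 yaw 2.835 axis in tool mm [ 54.4 -27.2] z 0.06 Ftool [1.54 7.65 5.96] q7 0.23
t 15.07 yaw 2.765 axis in tool mm [ 54.4 -27.3] z 0.0601 Ftool [0.93 8.27 3.86] q7 0.17
t 15.32 yaw 2.696 axis in tool mm [ 54.4 -27.5] z 0.0602 Ftool [1.27 8.77 4.74] q7 0.12
t 15.57 yaw 2.626 axis in tool mm [ 54.3 -27.6] z 0.0603 Ftool [1.85 8.16 4.48] q7 0.06
t 15.82 yaw 2.556 axis in tool mm [ 54.3 -27.7] z 0.0604 Ftool [0.51 8.06 4.64] q7 0.01
t 16.07 yaw 2.486 axis in tool mm [ 54.2 -27.9] z 0.0605 Ftool [1.15 7.48 5.44] q7 -0.05
t 16.32 yaw 2.416 axis in tool mm [ 54.1 -28. ] z 0.0605 Ftool [0.17 8.44 5.74] q7 -0.1
```

```bash
python3 - <<'E'
from h import *
s=cams.snapshot("top");t=cams.snapshot("side")
cv2.imwrite("pics/z4.png",np.hstack([crop(s,250,135,315,210,5),crop(t,270,190,345,265,5)]))
lev()
E
```

```text
t 16.43 yaw 2.416 axis in tool mm [ 54.3 -27.2] z 0.0605 Ftool [1.03 6.97 3.51] q7 -0.1
```

View pics/z4.png

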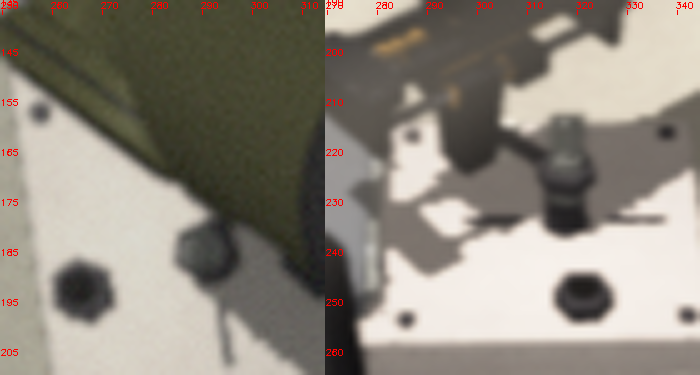

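Side view: the finger at (297,215) pushes the bar, which runs from the nut (318,222) to (304,213). The lever has turned and the tang stands undisturbed. Force is flat at about 8 N, so the nut is still free.

```bash

python3 -m pendant '[[1,[-1.1,-2.9,0],[0,0,3]],[1,[-1.1,-2.9,0],[0,0,3]],[1,[-1.1,-2.9,0],[0,0,3]]]' >/dev/null; python3 lev.py
python3 -m pendant '[[1,[-1.1,-2.9,0],[0,0,3]],[1,[-1.1,-2.9,0],[0,0,3]],[1,[-1.1,-2.9,0],[0,0,3]]]' >/dev/null; python3 lev.py
python3 -m pendant '[[1,[-1.1,-2.9,0],[0,0,3]],[1,[-1.1,-2.9,0],[0,0,3]]]' >/dev/null; python3 lev.py
python3 -m pendant '[[1,[-1.1,-2.9,0],[0,0,3]],[1,[-1.1,-2.9,0],[0,0,3]]]' >/dev/null; python3 lev.py
python3 -m pendant '[[1,[-1.1,-2.9,0],[0,0,3]],[1,[-1.1,-2.9,0],[0,0,3]]]' >/dev/null; python3 lev.py
```

```text
t 16.8 yaw 2.258 axis in tool mm [ 54.  -28.1] z 0.0606 Ftool [0.94 8.31 3.88] q7 -0.23
t 17.18 yaw 2.1 axis in tool mm [ 53.9 -28.2] z 0.0607 Ftool [0.13 8.51 3.99] q7 -0.35
t 17.43 yaw 1.995 axis in tool mm [ 53.8 -28.2] z 0.0607 Ftool [0.55 8.29 5.13] q7 -0.44
t 17.68 yaw 1.89 axis in tool mm [ 53.7 -28.4] z 0.0607 Ftool [0.65 8.08 5.94] q7 -0.52
t 17.93 yaw 1.785 axis in tool mm [ 53.5 -28.7] z 0.0608 Ftool [ 0.9  10.01  5.72] q7 -0.6
```

```bash

for i in 1; do
python3 -m pendant '[[1,[-0.7,-1.9,0],[0,0,2]],[1,[-0.7,-1.9,0],[0,0,2]]]' >/dev/null; python3 lev.py
python3 -m pendant '[[1,[-0.7,-1.9,0],[0,0,2]],[1,[-0.7,-1.9,0],[0,0,2]]]' >/dev/null; python3 lev.py
python3 -m pendant '[[1,[-0.7,-1.9,0],[0,0,2]],[1,[-0.7,-1.9,0],[0,0,2]]]' >/dev/null; python3 lev.py
python3 -m pendant '[[1,[-0.7,-1.9,0],[0,0,2]],[1,[-0.7,-1.9,0],[0,0,2]]]' >/dev/null; python3 lev.py
python3 -m pendant '[[1,[-0.7,-1.9,0],[0,0,2]],[1,[-0.7,-1.9,0],[0,0,2]]]' >/dev/null; python3 lev.py
done
```

```text
t 18.18 yaw 1.716 axis in tool mm [ 53.4 -28.9] z 0.0608 Ftool [0.96 9.37 5.42] q7 -0.66
t 18.43 yaw 1.646 axis in tool mm [ 53.3 -29. ] z 0.0608 Ftool [-0.25 10.32  6.97] q7 -0.71
t 18.68 yaw 1.576 axis in tool mm [ 53.2 -29.2] z 0.0608 Ftool [ 0.32 10.65  5.53] q7 -0.76
t 18.93 yaw 1.505 axis in tool mm [ 53.1 -29.3] z 0.0607 Ftool [-0.23 10.47  5.77] q7 -0.82
t 19.18 yaw 1.435 axis in tool mm [ 53.  -29.5] z 0.0608 Ftool [ 0.53 10.7   6.1 ] q7 -0.87
```

```bash

python3 -m pendant '[[1,[-0.7,-1.9,0],[0,0,2]],[1,[-0.7,-1.9,0],[0,0,2]],[1,[-0.7,-1.9,0],[0,0,2]]]' >/dev/null; python3 lev.py
python3 -m pendant '[[1,[-0.7,-1.9,0],[0,0,2]],[1,[-0.7,-1.9,0],[0,0,2]]]' >/dev/null; python3 lev.py
python3 -m pendant '[[1,[-0.7,-1.9,0],[0,0,2]],[1,[-0.7,-1.9,0],[0,0,2]]]' >/dev/null; python3 lev.py
python3 -m pendant '[[1,[-0.7,-1.9,0],[0,0,2]],[1,[-0.7,-1.9,0],[0,0,2]]]' >/dev/null; python3 lev.py
```

```text
t 19.55 yaw 1.33 axis in tool mm [ 52.9 -29.7] z 0.0607 Ftool [-0.02 11.48  6.47] q7 -0.94
t 19.8 yaw 1.26 axis in tool mm [ 52.8 -29.6] z 0.0606 Ftool [ 0.43 11.73  6.71] q7 -1.0
t 20.05 yaw 1.19 axis in tool mm [ 52.7 -29.6] z 0.0606 Ftool [-0.58 12.5   5.71] q7 -1.04
t 20.3 yaw 1.119 axis in tool mm [ 52.7 -29.6] z 0.0605 Ftool [-0.85 11.99  6.37] q7 -1.09
```

```bash

python3 -m pendant '[[1,[-0.7,-1.9,0],[0,0,2]],[1,[-0.7,-1.9,0],[0,0,2]],[1,[-0.7,-1.9,0],[0,0,2]]]' >/dev/null; python3 lev.py
python3 -m pendant '[[1,[-0.7,-1.9,0],[0,0,2]],[1,[-0.7,-1.9,0],[0,0,2]],[1,[-0.7,-1.9,0],[0,0,2]]]' >/dev/null; python3 lev.py
python3 -m pendant '[[1,[0,0,0],[0,0,0]],[1,[0,0,0],[0,0,0]]]' >/dev/null; python3 lev.py
```

```text
t 20.68 yaw 1.014 axis in tool mm [ 52.7 -29.4] z 0.0604 Ftool [-0.59 11.73  6.64] q7 -1.17
t 21.05 yaw 0.909 axis in tool mm [ 52.7 -29.3] z 0.0602 Ftool [-1.09 13.27  7.01] q7 -1.24
t 21.3 yaw 0.911 axis in tool mm [ 53.  -27.8] z 0.0601 Ftool [-1.44  9.71  5.43] q7 -1.24
```

```bash
python3 -m pendant '[[1,[0,4,0],[0,0,0]],[1,[0,8,0],[0,0,0]],[1,[0,10,0],[0,0,0]],[1,[0,0,-30],[0,0,0]],[1,[0,0,-40],[0,0,0]],[1,[-30,0,-40],[0,0,0]],[1,[-50,0,0],[0,0,0]],[1,[-50,0,0],[0,0,0]]]'; python3 -m pendant '[[1,[-40,0,0],[0,0,0]],[1,[0,0,0],[0,0,0]],[1,[0,0,0],[0,0,0]]]' ; python3 - <<'E'
from h import *
s=cams.snapshot("top");t=cams.snapshot("side")
cv2.imwrite("pics/z5.png",np.hstack([crop(s,245,140,320,215,5),crop(t,295,195,345,245,7)[:,:].copy()[:375] if 0 else cv2.resize(crop(t,295,200,345,250,7),(375,375))]))
lev()
E
```

```text
clock: 22.3
tool_pos: [0.4619, -0.0756, 0.1704]
eef_rot: [0.898, 0.441, 0.001, 0.0]
contact_force: [0.1, -0.8, -0.7]
opening: 0.006
finger_force: 0.0
clock: 22.68
tool_pos: [0.4388, -0.1055, 0.1699]
eef_rot: [0.898, 0.441, 0.001, 0.0]
contact_force: [-0.3, 0.9, 0.7]
opening: 0.002
finger_force: 0.0
t 22.77 yaw 0.914 axis in tool mm [221.2 -44.5] z 0.1698 Ftool [ 0.52 -0.01 -0.3 ] q7 -0.96
```

View pics/z5.png

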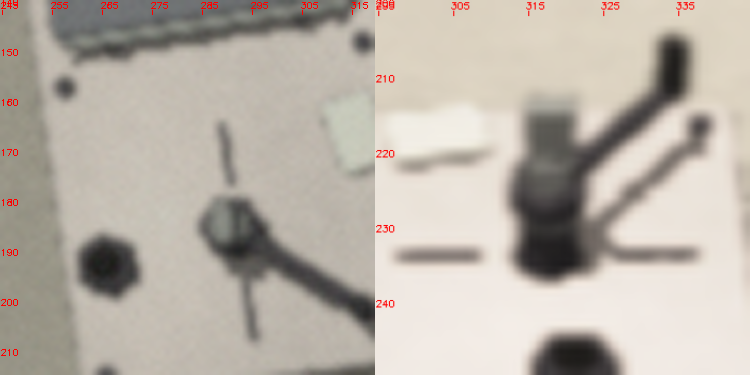

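The tang is still in line: its strip at about (289,184) is parallel to the ribs. The lever has swung round to the lower right, towards (317,202), the nut sits down on the boss, and the neighbouring parts haven't moved.

```bash
python3 -c "
from plant import r
print(r.finish_job())"
```

```text
the job is handed in; nothing more can be done
None
```

I turned the tang in line with the ribs, ran the nut down and tightened it about 1 rad past felt contact (about 50 N on the washer, estimated from the turn), then let go and handed the job in at about 23 s; no verdict came back.

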